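Make up the two rooftop shrimp-tank kits

TASK

Make up the two shrimp-tank kits from the stock on the turntable. In the blue tray, lay the clear feeding ring flat in the wide compartment and stand the orange-capped vial in the narrow one; in the green tray, stand the white ceramic cholla hide upright in the wide compartment and the white-capped vial in the narrow one. Set the ceramic down gently rather than dropping it, and leave the black-capped vial and the tweezers where they are.

Things in the scene. Friction and masses are not known exactly. Their poses are not given: they have to be found in the camera images.
- hide_mid (a point): White ceramic cholla-shaped hide: an upright hollow tube with dark oval holes in its side, 44 mm across outside, wall 5 mm, 58 mm tall, about 130 g, starting upright on the turntable. This point is its centre, 29 mm above its foot; z is its axis.
- ring_mid (a point): Clear acrylic feeding ring with a red rim line on top, lying flat: 60 mm outside, 46 mm inside diameter, 20 mm high, about 35 g, on the turntable. This point is the centre of the ring, 10 mm above its underside; z is its axis.
- vial_orange_mid (a point): Clear vial with orange screw cap, upright cylinder 30 mm across (cap and wide band round the body the same colour, cap 30.6 mm across and 18 mm high) and 60 mm tall, about 40 g; this point is its centre, 30 mm above its foot; z is its axis. Stands on the turntable.
- vial_white_mid (a point): Clear vial with white screw cap, upright cylinder 30 mm across (cap and wide band round the body the same colour, cap 30.6 mm across and 18 mm high) and 60 mm tall, about 40 g; this point is its centre, 30 mm above its foot; z is its axis. Stands on the turntable.
- vial_black_mid (a point): Clear vial with black screw cap, upright cylinder 30 mm across (cap and wide band round the body the same colour, cap 30.6 mm across and 18 mm high) and 60 mm tall, about 40 g; this point is its centre, 30 mm above its foot; z is its axis. Stands on the turntable and stays there.
- turntable: Dark wooden turntable disc, 250 mm across, locked (does not turn). Origin: centre of its underside on the board (10 mm above the table); its flat top is 12 mm above the origin, i.e. 22 mm above the table. The five stock pieces stand about 85 mm from its axis, some 100 mm apart, in any order.
- tray_blue: Blue kit tray, fixed to the board, 120 mm (its x) by 160 mm (its y) by 10 mm high; floor 3 mm thick, all walls and the divider 4 mm thick and 10 mm high. Origin: centre of its underside, on the board (10 mm above the table). One divider parallel to x makes two compartments, each 112 mm along x: the wide one, 92 mm along y, centred at y = -30 mm; the narrow one, 56 mm along y, centred at y = +48 mm. The compartment floors are 3 mm above the origin.
- tray_green: Green kit tray, fixed to the board, 120 mm (its x) by 160 mm (its y) by 10 mm high; floor 3 mm thick, all walls and the divider 4 mm thick and 10 mm high. Origin: centre of its underside, on the board (10 mm above the table). One divider parallel to x makes two compartments, each 112 mm along x: the wide one, 92 mm along y, centred at y = -30 mm; the narrow one, 56 mm along y, centred at y = +48 mm. The compartment floors are 3 mm above the origin.
- tweezers_mid (a point): Aluminium tweezers lying on the board, about 118 mm long (x), 12 mm wide, 8 mm high; a bystander. This point is near their middle, 4 mm above the board.
Things that resemble listed ones, but are neither listed nor needed, are in the scene too. Leave any purple look-alike of the part that bears ring_mid alone.

How it is judged:
By the outcome, as a careful person would: the job done as asked, in the order asked, and still so for the second after the job is handed in, with the robot touching nothing.
It also fails if it takes over 115 s, if anything falls off the work surface, if the arm or the gripper's body presses on something with over 40 N, if the wrist force passes 120 N, or if a joint passes its speed limit or range.

ROBOT

A 6-joint arm with a two-finger parallel gripper is mounted at the origin on the work surface. World frame = base frame: x ahead of the robot, y to its left, z up, the work surface at z = 0. Lengths are in mm, angles in rad, forces in N, time in s.
With the tool pointing down it reaches from about 350 to 975 mm from the base axis. Payload 7.1 kg.
Tool frame: the origin (TCP) lies between the finger pads; the fingertips stand 19 mm ahead of it and the grasp point (between the pads) is the TCP; y points along the fingers, z is the direction in which the jaws open and shut, and the axes are right-handed (so a half turn about y gives the same grasp; the last joint's range is limited). The gripper opens to 88 mm and grips with 3 to 60 N. Pads are 20 mm wide; open, the fingers measure 115 mm over their backs; the gripper's body (75 mm by 178 mm) begins 61 mm behind the grasp point.
Start: joints at [-1.164, 0.423, 1.63, -0, 1.089, -0.019], TCP at [258.171, -569.168, 241.675] pointing down, gripper open.
Joint ranges: [-3, 3], [-0.9, 2.11], [0.09, 2.58], [-1.31, 4.45], [0.11, 2.69], [-2.54, 2.54]. Speed limits (rad/s): [2.39, 2.39, 3.01, 3.14, 3.14, 3.14].

INTERFACE

Orientations are given as a rotation vector (axis times angle).
In Python, from workcell import ctrl gives the robot as it stands.
- The arm moves only by the tool servo_tool, never from a script. Its argument "moves" is text: rows parted by semicolons, each of 6 numbers parted by spaces: the shift along the world's x, y, z in m, then the turn, a rotation vector about the world's x, y, z in degrees. A call has 1 to 8 rows; each row is the pose to reach, as a shift and turn from the pose commanded when the call began; what a row does not reach only later rows make up. A row lasts 1/8 s, in which the tool goes at most 62.5 mm and 10.7 degrees, less where a joint would pass 70% of its speed; a pose out of reach is approached as far as the arm can. A call with a gripper value outside its range is refused whole. "hand" is the closure in counts, from 0 (fully open) to 255 (shut), set as the call begins (left out, the last holds). The fingers move at their own pace and stop on an object; the grip force is fixed at half the most. Time passes only in rows, so rows that repeat a pose let the fingers close. It gives the time, the measured TCP pose, the force and the opening at its end, in the units of the state.
- ctrl.get_obs(): the state, without advancing time (a new reading comes with each control period).
- ctrl.get_image(name): name is "side" or "top"; returns a dict with "pixels" (420x560x3 uint8, red, green, blue), "depth" (420x560 float32, mm along the optical axis (not along the pixel's ray), 0 where there is no reading), "vertical_fov" (degrees; the focal length in pixels is half the picture's height over the tangent of half this angle, whatever the lens; pixels are square), "cx", "cy" (the principal point, pixels), "xyz" and "attitude" of the camera in the world. Camera axes: x right, y up, looking along -z (the intrinsics and any distortion apply to the point x, -y, -z); pixel columns grow to the right and rows downward; lengths in mm; the calibration is good to about 2 mm. A picture is of the moment at which its call begins.
- ctrl.close_job(): hands the job in, once; it reports no verdict.
The state is a dict: "t": time; "qpos": joint angles; "qvel": joint speeds; "joint_torque": joint torques, N m; "ee_pos": TCP position; "orientation": TCP orientation; "ft_force": force on the tool from outside, world axes, zero at the start; "moment": the same for the moment, N m; "width": finger opening in mm.
Only numpy, scipy, OpenCV 4.12 (cv2) and the standard library are available. Lean on these libraries where they do the work, as an engineer would, in place of code of your own. Each camera call takes 0.05 s, during which the arm holds its last target.

## Working session

There is one attempt and no reset: what is moved stays moved. The work goes in short steps, Python scripts to look and compute and a tool call to move; the robot and the scene stay as the last step left them, time stands still between calls to the robot, and variables do not carry over. Pictures are saved under pics/ and viewed, and the job is handed in when it is done.

Besides the shell and the picture viewer there is one more tool, called after ">>>" as name(argument=value, ...) on one line, values as JSON. servo_tool: Moves the arm, as the interface text tells. Its arguments: {"type":"object","properties":{"moves":{"type":"string"},"hand":{"type":"number"}},"required":["moves"]}

```bash
mkdir -p pics; ls
python3 - <<'E'
from workcell import ctrl
import cv2,numpy as np
o=ctrl.get_obs();print(o)
for n in("top","side"):
    d=ctrl.get_image(n)
    cv2.imwrite(f"pics/{n}0.png",d["pixels"][:,:,::-1]); np.savez(f"{n}0.npz",**d)
    print({k:v for k,v in d.items() if k not in("pixels","depth")})
E
```

```text
pics
{'t': 0.0, 'qpos': array([-1.16397781e+00,  4.23818933e-01,  1.63069671e+00,  1.51865595e-05,
        1.08856582e+00, -1.90154784e-02]), 'qvel': array([-6.82513503e-04, -6.17897917e-04, -7.94488604e-05, -9.64662420e-04,
       -1.29839627e-03, -7.77533976e-04]), 'joint_torque': array([ 1.10154644e-03, -5.44620645e+01, -2.73664516e+01,  6.44140039e-02,
        2.28053948e-02, -1.51364538e-04]), 'ee_pos': array([ 257.98657096, -568.69568677,  240.91270408]), 'orientation': array([-0.42971201,  1.9878582 , -1.98488398]), 'ft_force': array([1.0897529 , 0.10009148, 0.61759962]), 'moment': array([ 0.00955237, -0.04963039,  0.00624107]), 'width': 87.84471018713435}
{'vertical_fov': 42.36790738070452, 'cx': 276.2080653529888, 'cy': 210.83835215054697, 'xyz': array([ 3.31398977e+02, -2.69758291e-01,  1.26658750e+03]), 'attitude': array([ 0.05927986, -0.05827085, -1.57090308])}
{'vertical_fov': 42.761021226864905, 'cx': 279.9327625634836, 'cy': 202.31517245938088, 'xyz': array([239.01630417, 889.47785944, 987.47843292]), 'attitude': array([ 0.12493184, -1.09829634, -2.72517515])}
```

View pics/top0.png

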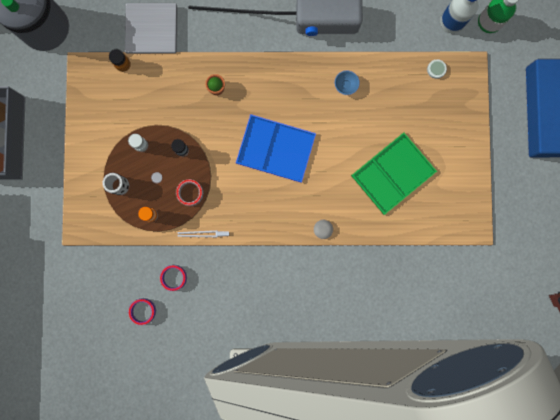

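View pics/side0.png

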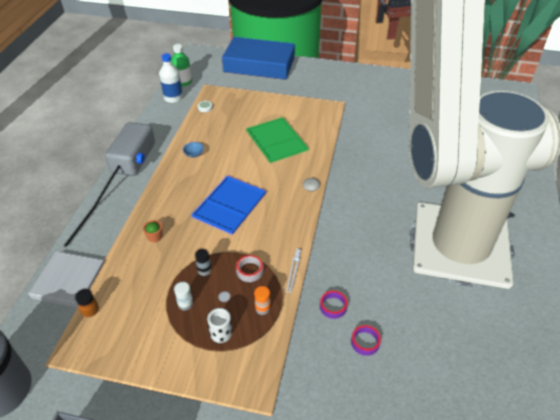

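```bash
cat > h.py <<'E'
import numpy as np,cv2
from scipy.spatial.transform import Rotation as R
def f(d): return 210/np.tan(np.radians(float(d["vertical_fov"]))/2)
def p2w(d,u,v,z=None,depth=None):
    F=f(d); r=np.array([(u-d["cx"])/F,-(v-d["cy"])/F,-1.]); w=R.from_rotvec(d["attitude"]).apply(r)
    if depth is None: depth=(z-d["xyz"][2])/w[2]
    return d["xyz"]+depth*w
def w2p(d,P):
    c=R.from_rotvec(d["attitude"]).inv().apply(np.array(P)-d["xyz"]); F=f(d)
    return d["cx"]+F*c[0]/-c[2], d["cy"]-F*c[1]/-c[2]
def cloud(d):
    v,u=np.mgrid[0:420,0:560]; F=f(d)
    r=np.stack([(u-d["cx"])/F,-(v-d["cy"])/F,-np.ones(u.shape)],-1)
    return d["xyz"]+R.from_rotvec(d["attitude"]).apply((r*d["depth"][...,None]).reshape(-1,3)).reshape(420,560,3)
def crop(d,x0,y0,x1,y1,s,name):
    im=d["pixels"][y0:y1,x0:x1,::-1]; im=cv2.resize(im,None,fx=s,fy=s,interpolation=cv2.INTER_CUBIC)
    for u in range((x0//20+1)*20,x1,20): cv2.line(im,((u-x0)*s,0),((u-x0)*s,5),(0,255,255),1);cv2.putText(im,str(u),((u-x0)*s,15),0,.35,(0,255,255))
    for v in range((y0//20+1)*20,y1,20): cv2.line(im,(0,(v-y0)*s),(5,(v-y0)*s),(0,255,255),1);cv2.putText(im,str(v),(6,(v-y0)*s),0,.35,(0,255,255))
    cv2.imwrite(name,im)
E
python3 - <<'E'
from h import *
d=np.load("top0.npz"); s=np.load("side0.npz")
crop(d,95,115,225,245,5,"pics/c1.png"); crop(d,225,100,445,225,3,"pics/c2.png"); crop(s,150,230,320,360,4,"pics/c3.png")
for n,D in(("top",d),("side",s)):
    C=cloud(D)
    print(n,"nan0",(D["depth"]==0).mean())
    for u,v in ([(137,141),(179,147),(157,178),(115,183),(145,214),(176,193),(189,192),(130,160),(300,80),(260,140),(420,165),(142,300),(200,235)] if n=="top" else [(224,297),(262,293),(203,256),(182,289),(250,320),(100,350),(330,320)]):
        print(u,v,C[v,u].round(1))
E
```

```text
top nan0 0.003864795918367347
137 141 [575.  307.9  84.6]
179 147 [561.9 215.2  82.8]
157 178 [500.6 275.4  26. ]
115 183 [489.5 373.1  22.6]
145 214 [413.3 287.3  85. ]
176 193 [466.1 231.6  23.7]
189 192 [468.7 202.1  20.8]
130 160 [543.  339.2  23.5]
300 80 [736.6 -56.2   9.2]
260 140 [592.2  38.4  11.1]
420 165 [ 531.7 -334.2   16.9]
142 300 [221.5 306.2  21.3]
200 235 [369.4 176.   18.3]
side nan0 0.003932823129251701
224 297 [500.4 279.6  18.1]
262 293 [411.5 292.6  79.5]
203 256 [556.9 229.4  82. ]
182 289 [571.8 319.9  82.5]
250 320 [431.4 323.   19.1]
100 350 [710.2 447.7   7.8]
330 320 [270.4 273.4  -3.6]
```

Run:
```python
from h import *
import cv2
d=np.load("top0.npz"); C=cloud(d)
hsv=cv2.cvtColor(d["pixels"],cv2.COLOR_RGB2HSV)
m=(C[...,0]>300)
for nm,lo,hi,z in(("blue",100,125,20),("green",50,80,20)):
    M=((hsv[...,0]>lo)&(hsv[...,0]<hi)&(hsv[...,1]>150)).astype(np.uint8)
    M[:100]=0;M[240:]=0;M[:,:200]=0;M[:,480:]=0
    n,l,st,ce=cv2.connectedComponentsWithStats(M); i=1+st[1:,4].argmax()
    pts=np.argwhere(l==i)[:,::-1].astype(np.float32)
    r=cv2.minAreaRect(pts); print(nm,r,st[i]); b=cv2.boxPoints(r)
    print([p2w(d,*p,z=20)[:2].round(1) for p in b], p2w(d,*r[0],z=20))
```

```text
blue ((275.3255615234375, 148.0632781982422), (67.89274597167969, 50.21988296508789), 16.440380096435547) [ 236  115   79   67 3397]
[array([537.4,  94.6]), array([651.1,  61.9]), array([605.4, -90.1]), array([492.4, -56.5])] [571.35873106   2.41477711  20.        ]
green ((393.6494445800781, 173.180908203125), (50.5147590637207, 67.81111145019531), 50.44033432006836) [ 352  134   84   80 3412]
[array([ 507.3, -173.9]), array([ 608.7, -297. ]), array([ 517. , -369.9]), array([ 416.7, -247.1])] [ 512.16446944 -271.90514178   20.        ]
```

View pics/c1.png

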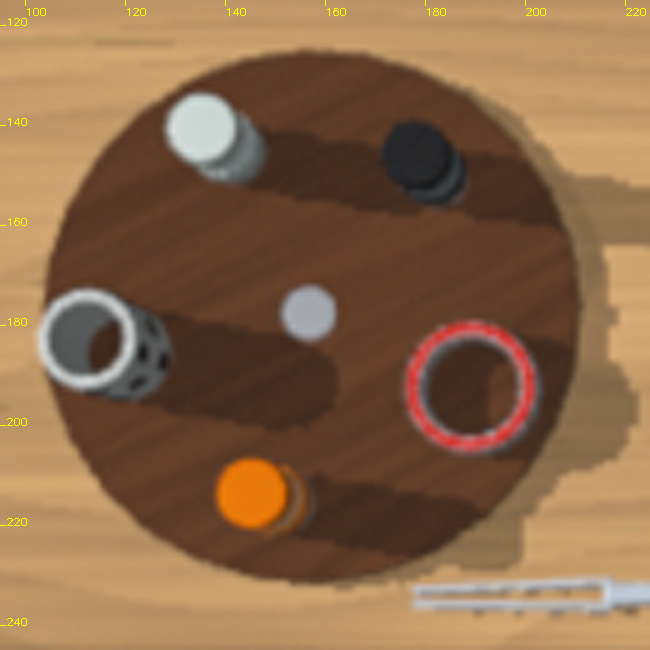

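View pics/c2.png

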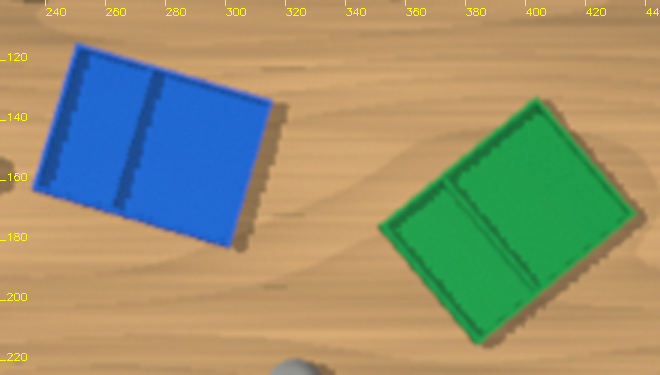

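View pics/c3.png

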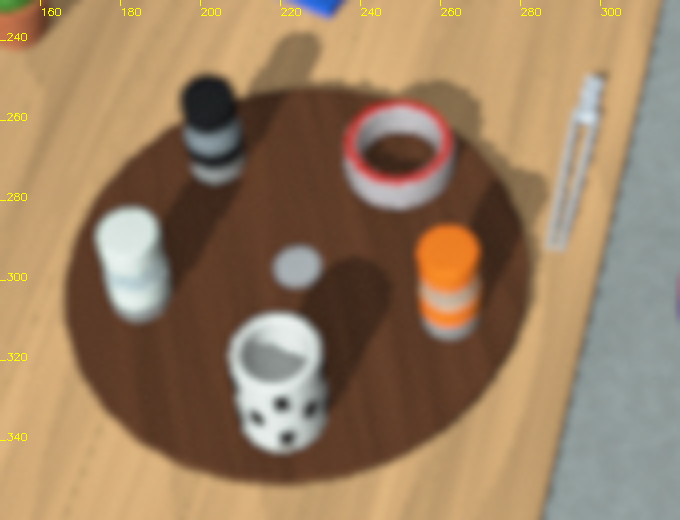

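Run:
```python
from h import *
from workcell import ctrl
d=np.load("top0.npz"); s=np.load("side0.npz")
q=0.4
for n,u,v,z in(("white",135.4,140.6,82),("black",178.4,145.4,82),("hide",112.4,183,80),("orange",145.2,213.6,82),("ring",189.2,192.2,42),("table",157.5,178.3,22)):
    print(n,"top man",p2w(d,u-q,v-q,z=z).round(1))
# side crop manual: x=150+X/4
for n,X,Y,z in(("white",128,232,82),("black",209,107,82),("hide",276,347,80),("orange",448,250,82),("ring",399,141,42)):
    print(n,"side man",p2w(s,150+X/4-.4,230+Y/4-.4,z=z).round(1))
for nm,D in(("top",d),("side",s)):
    C=cloud(D); hsv=cv2.cvtColor(D["pixels"],cv2.COLOR_RGB2HSV)
    for n,x,y,z in(("white",575,310,82),("black",562,216,82),("hide",489,365,80),("orange",413,290,82),("ring",468,202,42)):
        m=(np.hypot(C[...,0]-x,C[...,1]-y)<45)&(abs(C[...,2]-z)<(8 if z>50 else 6))
        v,u=np.nonzero(m)
        if len(u)>10:
            P=np.array([p2w(D,a,b,z=z) for a,b in zip(u,v)])
            h=cv2.minEnclosingCircle(P[:,:2].astype(np.float32)); print(nm,n,len(u),np.round(h[0],1),round(h[1],1),P.mean(0).round(1))
# tray corners in side
o=ctrl.get_obs(); print(R.from_rotvec(o["orientation"]).as_matrix().round(3))
hsv=cv2.cvtColor(s["pixels"],cv2.COLOR_RGB2HSV)
for nm,lo,hi in(("blue",100,125),("green",50,80)):
    M=((hsv[...,0]>lo)&(hsv[...,0]<hi)&(hsv[...,1]>150)).astype(np.uint8)
    M[:100]=0;M[240:]=0;M[:,:188]=0;M[:,312:]=0
    n,l,st,ce=cv2.connectedComponentsWithStats(M); i=1+st[1:,4].argmax()
    pts=np.argwhere(l==i)[:,::-1]
    P=np.array([p2w(s,*p,z=20)[:2] for p in pts]).astype(np.float32)
    r=cv2.minAreaRect(P); print(nm,r)
    P=np.array([p2w(d,*p[::-1],z=20)[:2] for p in np.argwhere((lambda h:(h[...,0]>lo)&(h[...,0]<hi)&(h[...,1]>150)&(np.arange(420)[:,None]>100)&(np.arange(420)[:,None]<240)&(np.arange(560)>230)&(np.arange(560)<450))(cv2.cvtColor(d["pixels"],cv2.COLOR_RGB2HSV)))]).astype(np.float32)
    print(nm,"top",cv2.minAreaRect(P))
```

```text
white top man [577.4 313.   82. ]
black top man [566.5 217.6  82. ]
hide top man [483.1 362.5  80. ]
orange top man [415.3 288.5  82. ]
ring top man [466.8 199.1  42. ]
table top man [501.4 276.1  22. ]
white side man [574.  316.5  82. ]
black side man [559.  230.9  82. ]
hide side man [481.2 363.8  80. ]
orange side man [412.4 292.3  82. ]
ring side man [463.5 202.   42. ]
top white 154 [576.7 311.9] 16.0 [577.2 311.7  82. ]
top black 152 [565.6 217.6] 15.9 [566.3 217.7  82. ]
top hide 152 [484.3 360.3] 23.1 [483.7 360.8  80. ]
top orange 155 [416.8 285.9] 16.4 [415.9 286.9  82. ]
top ring 229 [467.2 198.4] 29.8 [467.3 198.   42. ]
side white 160 [573.1 319.6] 17.9 [574.1 319.1  82. ]
side black 140 [564.5 226.7] 17.9 [563.1 225.8  82. ]
side hide 186 [480.3 368.9] 23.3 [480.6 369.1  80. ]
side orange 170 [412.4 295.3] 17.0 [412.7 295.1  82. ]
side ring 219 [463.8 205.6] 31.1 [464.  205.6  42. ]
[[-0.911 -0.001  0.413]
 [-0.413  0.001 -0.911]
 [-0.    -1.    -0.001]]
blue ((567.43505859375, 9.72979736328125), (161.50909423828125, 118.25825500488281), 73.3117904663086)
blue top ((571.6683349609375, 2.2845382690429688), (157.87661743164062, 118.2795181274414), 73.43281555175781)
green ((507.88720703125, -261.574462890625), (115.14334106445312, 155.63479614257812), 39.30393600463867)
green top ((512.4069213867188, -271.974609375), (116.7281494140625, 158.54937744140625), 39.234161376953125)
```

>>> servo_tool(moves="0.06 0.1 0 0 0 20; 0.1 0.3 0 0 0 40;0.15 0.4 0 0 0 66;0.15 0.4 0 0 0 66;0.15 0.4 0 0 0 66;0.15 0.4 0 0 0 66;0.15 0.4 0 0 0 66;0.15 0.4 0 0 0 66", hand=0)

```text
t: 1.1
ee_pos: [408.7, -166.2, 241.6]
orientation: [-1.215, 1.201, -1.2]
ft_force: [0.6, -1.0, 0.5]
width: 87.9
```

>>> servo_tool(moves="0.057 0.37 -0.06 0 0 65.6;0.057 0.37 -0.06 0 0 65.6;0.057 0.37 -0.06 0 0 65.6;0.057 0.37 -0.06 0 0 65.6;0.057 0.37 -0.06 0 0 65.6;0.057 0.37 -0.06 0 0 65.6;0.057 0.37 -0.06 0 0 65.6;0.057 0.37 -0.06 0 0 65.6")

```text
t: 2.1
ee_pos: [465.0, 200.0, 181.3]
orientation: [-1.547, 0.33, -0.329]
ft_force: [0.6, -0.2, 0.1]
width: 87.8
```

```bash
cat > snap.py <<'E'
import sys
from workcell import ctrl
from h import *
k=sys.argv[1]
o=ctrl.get_obs();print(o["t"],o["ee_pos"].round(1),o["ft_force"].round(1),o["width"])
M=R.from_rotvec(o["orientation"]).as_matrix(); print("jaw",np.degrees(np.arctan2(M[1,2],M[0,2])).round(2), M[:,1].round(3), "q",o["qpos"].round(2))
for n in("top","side"):
    d=ctrl.get_image(n); cv2.imwrite(f"pics/{n}{k}.png",d["pixels"][:,:,::-1]); np.savez(f"{n}{k}.npz",**d)
a=cv2.imread(f"pics/top{k}.png");b=cv2.imread(f"pics/side{k}.png")
cv2.imwrite(f"pics/both{k}.png",np.hstack([a[90:400,90:450],b[100:410,110:450]]))
E
python3 snap.py 1
```

```text
2.1 [465.  200.  181.3] [ 0.6 -0.2  0.1] 87.79321170050967
jaw 65.94 [-0.001 -0.001 -1.   ] q [ 0.38  0.34  1.94 -0.    0.87 -0.77]
```

View pics/both1.png

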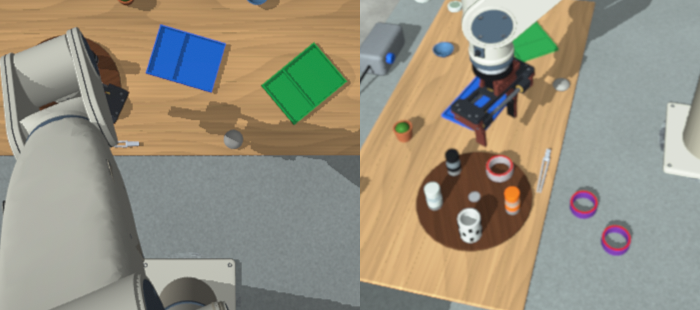

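Run:
```python
from h import *
s=np.load("side1.npz"); d=np.load("top1.npz")
crop(s,180,140,320,290,5,"pics/c4.png")
im=cv2.imread("pics/c4.png")
T=np.array([465,200,181.3]); a=np.radians(65.94); j=np.array([np.cos(a),np.sin(a),0]); w=np.array([-j[1],j[0],0])
for sg in(1,-1):
  for e in(44,57.5):
    for ww in(-10,10):
      u,v=w2p(s,T+sg*e*j+ww*w-[0,0,19]); cv2.circle(im,(int((u-180+.5)*5),int((v-140+.5)*5)),3,(0,255,0),-1)
cv2.imwrite("pics/c4.png",im)
crop(d,200,300,400,420,4,"pics/c5.png")
im=cv2.imread("pics/c5.png")
u,v=w2p(d,[0,0,0]);print(u,v)
```

```text
276.59225185215945 396.8872878867006
```

View pics/c4.png

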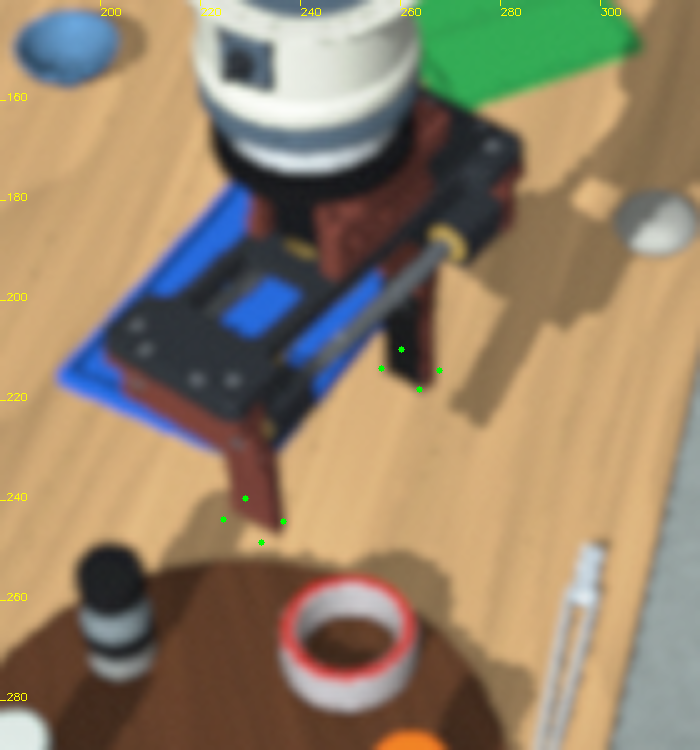

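View pics/c5.png

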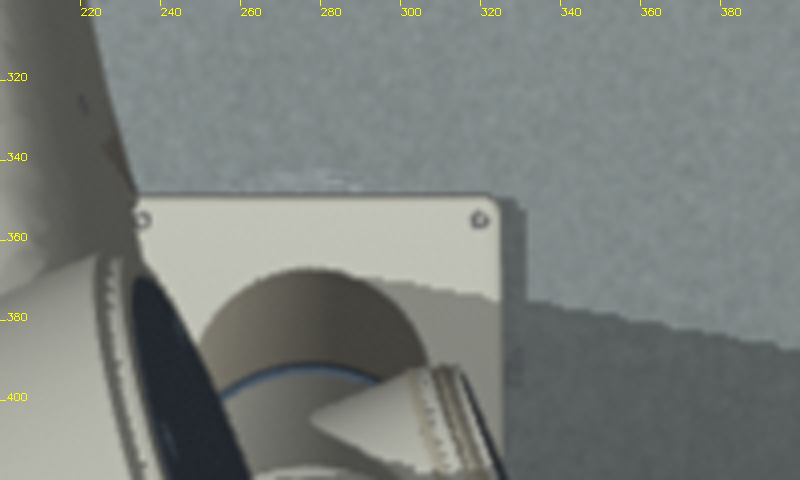

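>>> servo_tool(moves="0 0 -0.06 0 0 0;0 0 -0.1 0 0 0;0 0 -0.111 0 0 0;0 0 -0.111 0 0 0;0 0 -0.111 0 0 0")

```text
t: 2.82
ee_pos: [466.3, 200.9, 72.2]
orientation: [-1.544, 0.327, -0.331]
ft_force: [-1.2, -0.9, -0.2]
width: 87.9
```

```bash
python3 snap.py 2
python3 - <<'E'
from h import *
s=np.load("side2.npz")
crop(s,200,210,300,310,7,"pics/c6.png")
E
```

```text
2.825 [466.3 200.9  72.2] [-1.2 -0.9 -0.2] 87.85479043611518
jaw 65.95 [ 0.002  0.001 -1.   ] q [ 0.38  0.53  1.98 -0.    0.63 -0.77]
```

View pics/c6.png

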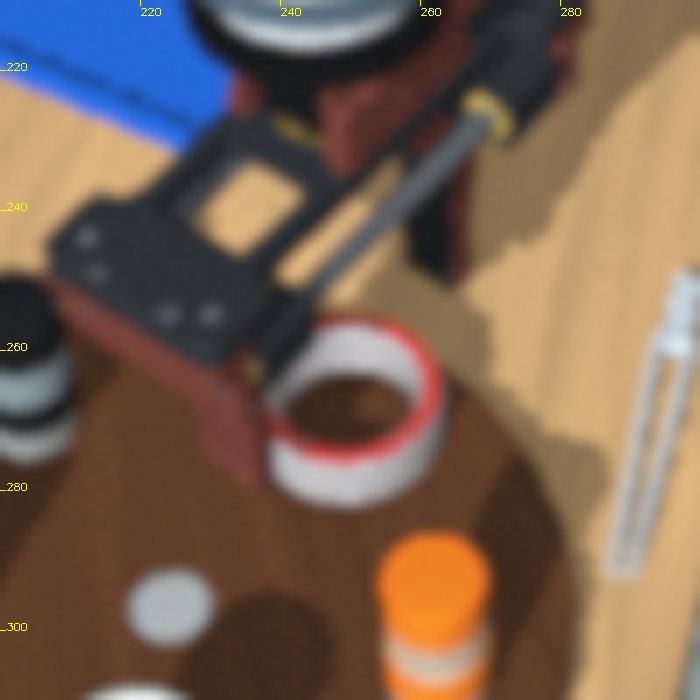

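Run:
```python
from h import *
s=np.load("side2.npz"); im=cv2.imread("pics/c6.png")
T=np.array([466.3,200.9,72.2]); a=np.radians(65.95); j=np.array([np.cos(a),np.sin(a),0]); w=np.array([-j[1],j[0],0])
P=lambda X:[int((w2p(s,X)[0]-200+.5)*7),int((w2p(s,X)[1]-210+.5)*7)]
for sg in(1,-1):
    q=[P(T+sg*e*j+ww*w-[0,0,19]) for e,ww in((44,-10),(44,10),(57.5,10),(57.5,-10))]
    cv2.polylines(im,[np.array(q)],True,(0,255,0),1)
    q=[P(T+sg*44*j+ww*w-[0,0,h]) for h,ww in((19,-10),(19,10),(-10,10),(-10,-10))]
    cv2.polylines(im,[np.array(q)],True,(255,255,0),1)
for c,col in(((467,198.5),(255,0,255)),((464,205),(255,255,255))):
    t=np.linspace(0,6.28,60); cv2.polylines(im,[np.array([P([c[0]+30*np.cos(x),c[1]+30*np.sin(x),42]) for x in t])],True,col,1)
t=np.linspace(0,6.28,60)
cv2.imwrite("pics/c7.png",im)
```

```text
(no output)
```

View pics/c7.png

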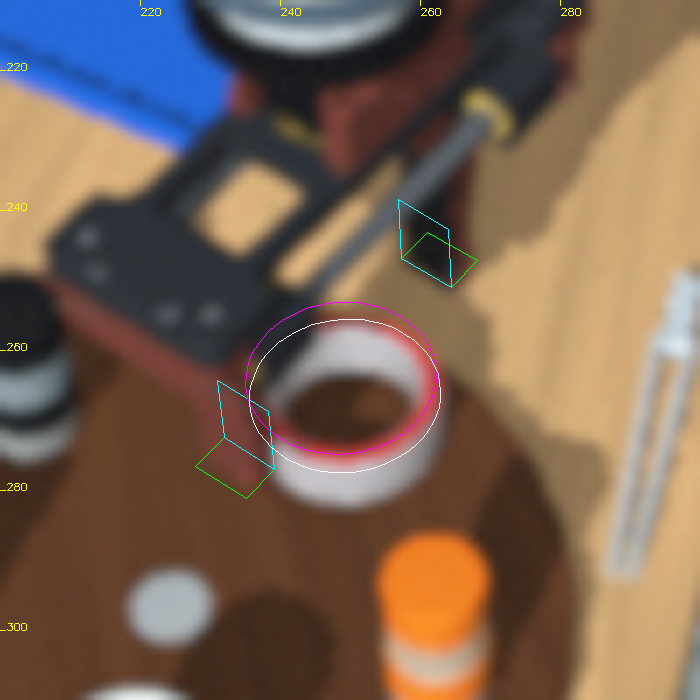

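>>> servo_tool(moves="-0.001 0.002 0 0 0 0;-0.001 0.002 -0.01 0 0 0;-0.001 0.002 -0.02 0 0 0;-0.001 0.002 -0.025 0 0 0;-0.001 0.002 -0.025 0 0 0;-0.001 0.002 -0.025 0 0 0")

```text
t: 3.68
ee_pos: [464.2, 202.8, 45.6]
orientation: [-1.546, 0.329, -0.329]
ft_force: [0.1, -0.9, -0.5]
width: 87.7
```

>>> servo_tool(moves="0 0 0 0 0 0;0 0 0 0 0 0;0 0 0 0 0 0;0 0 0 0 0 0;0 0 0 0 0 0;0 0 0 0 0 0;0 0 0 0 0 0;0 0 0 0 0 0", hand=140)

```text
t: 4.68
ee_pos: [464.2, 202.8, 45.8]
orientation: [-1.546, 0.329, -0.329]
ft_force: [-0.9, -1.4, 4.9]
width: 58.3
```

>>> servo_tool(moves="0 0 0.01 0 0 0;0 0 0.03 0 0 0;0 0 0.07 0 0 0;0 0 0.1 0 0 0;0 0 0.1 0 0 0;0 0 0.1 0 0 0")

```text
t: 5.42
ee_pos: [463.7, 202.7, 145.2]
orientation: [-1.546, 0.329, -0.328]
ft_force: [0.2, 0.1, -1.2]
width: 58.7
```

```bash
python3 snap.py 3
python3 - <<'E'
from h import *
s=np.load("side3.npz")
crop(s,180,170,300,310,5,"pics/c8.png")
E
```

```text
5.425 [463.7 202.7 145.2] [ 0.2  0.1 -1.2] 58.660379655961826
jaw 66.0 [-0.001 -0.    -1.   ] q [ 0.39  0.39  1.96  0.    0.79 -0.76]
```

View pics/c8.png

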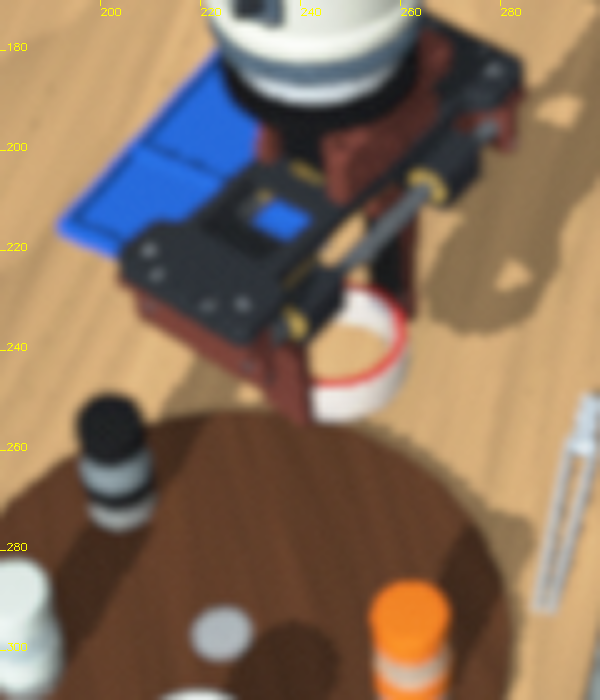

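>>> servo_tool(moves="0.015 -0.04 0 0 0 -10;0.05 -0.1 0 0 0 -20;0.07 -0.16 0 0 0 -31;0.096 -0.223 0 0 0 -41;0.096 -0.223 0 0 0 -52;0.096 -0.223 0 0 0 -62;0.096 -0.223 0 0 0 -73;0.096 -0.223 0 0 0 -82.6")

```text
t: 6.52
ee_pos: [559.4, -20.3, 144.1]
orientation: [-1.057, 1.426, -1.423]
ft_force: [0.8, -0.5, 0.8]
width: 58.3
```

>>> servo_tool(moves="0 0 -0.04 0 0 0;0 0 -0.08 0 0 0;0 0 -0.08 0 0 0;0 0 -0.08 0 0 0")

```text
t: 7.02
ee_pos: [560.3, -20.2, 65.9]
orientation: [-1.058, 1.42, -1.419]
ft_force: [0.1, -0.1, -0.2]
width: 58.9
```

```bash
python3 snap.py 4
python3 - <<'E'
from h import *
s=np.load("side4.npz")
crop(s,170,120,310,260,5,"pics/c9.png")
E
```

```text
7.025 [560.3 -20.2  65.9] [ 0.1 -0.1 -0.2] 58.92686514697608
jaw -16.61 [-0.  0. -1.] q [-0.06  0.59  1.87  0.    0.69  0.23]
```

View pics/c9.png

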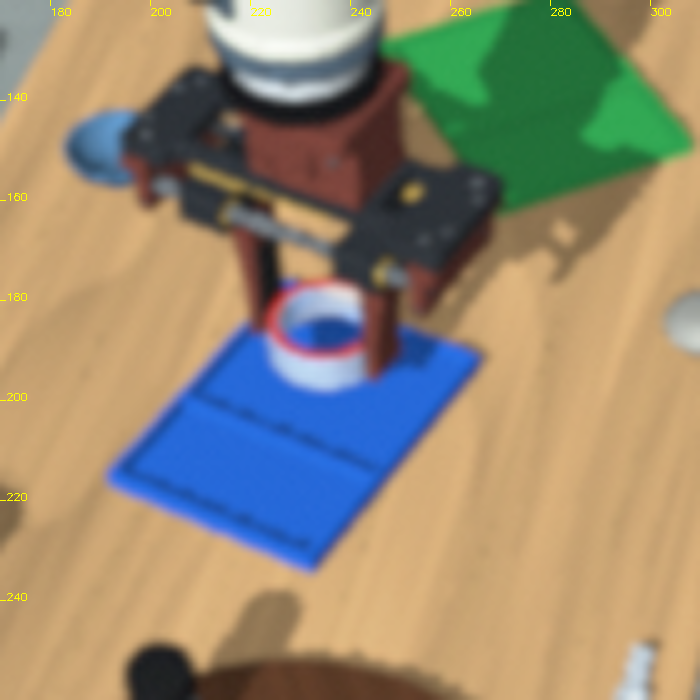

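View pics/both4.png

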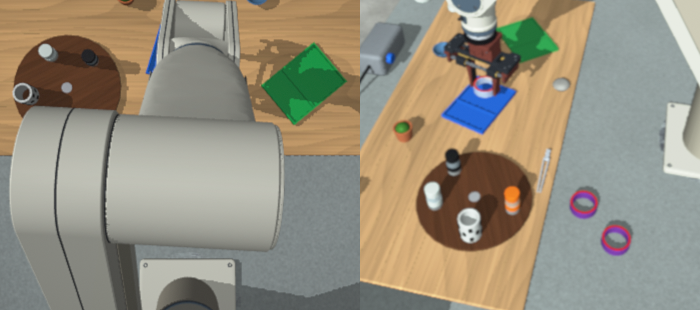

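>>> servo_tool(moves="0 0 -0.01 0 0 0;0 0 -0.02 0 0 0;0 0 -0.025 0 0 0;0 0 -0.027 0 0 0;0 0 -0.028 0 0 0;0 0 -0.028 0 0 0")

```text
t: 7.88
ee_pos: [560.3, -20.2, 37.8]
orientation: [-1.058, 1.419, -1.419]
ft_force: [-0.9, -1.4, -0.3]
width: 58.5
```

```bash
python3 snap.py 5
python3 - <<'E'
from h import *
s=np.load("side5.npz")
crop(s,170,120,310,260,5,"pics/c10.png")
E
```

```text
7.875 [560.3 -20.2  37.8] [-0.9 -1.4 -0.3] 58.54311637636548
jaw -16.6 [ 0. -0. -1.] q [-0.06  0.64  1.87  0.    0.63  0.23]
```

View pics/c10.png

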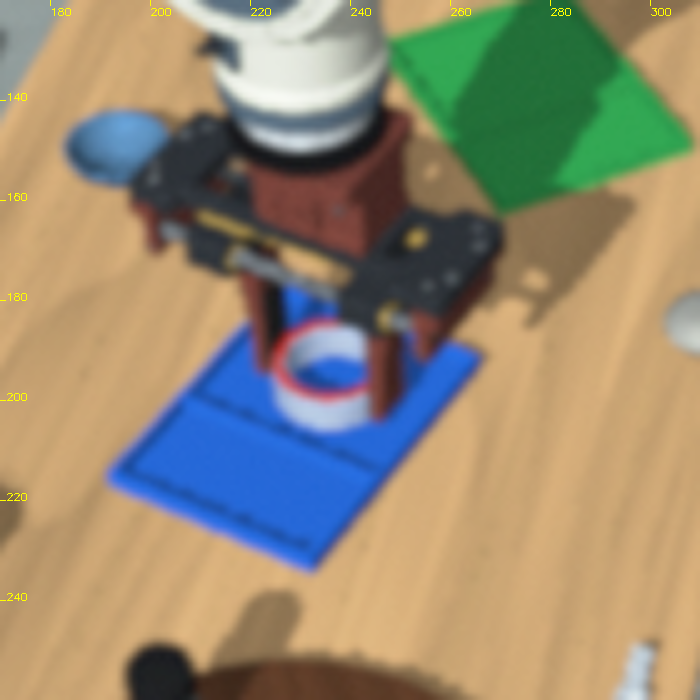

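>>> servo_tool(moves="-0.001 -0.004 0 0 0 0;-0.001 -0.004 -0.001 0 0 0;-0.001 -0.004 -0.0015 0 0 0;-0.001 -0.004 -0.0015 0 0 0")

```text
t: 8.48
ee_pos: [559.2, -24.4, 36.8]
orientation: [-1.058, 1.419, -1.42]
ft_force: [-2.5, -1.1, 6.4]
width: 58.2
```

>>> servo_tool(moves="0 0 0 0 0 0;0 0 0 0 0 0;0 0 0 0 0 0;0 0 0 0 0 0", hand=46)

```text
t: 8.98
ee_pos: [559.2, -24.1, 36.1]
orientation: [-1.058, 1.419, -1.419]
ft_force: [0.3, 0.5, -0.1]
width: 71.8
```

>>> servo_tool(moves="0 0 0.01 0 0 0;0 0 0.03 0 0 0;0 0 0.08 0 0 0;0 0 0.11 0 0 0;0 0 0.11 0 0 0")

```text
t: 9.6
ee_pos: [561.2, -24.3, 150.0]
orientation: [-1.052, 1.414, -1.422]
ft_force: [-0.5, -0.1, -0.6]
width: 71.9
```

```bash
python3 snap.py 6
python3 - <<'E'
from h import *
s=np.load("side6.npz")
crop(s,170,120,310,260,5,"pics/c11.png")
E
```

```text
9.6 [561.2 -24.3 150. ] [-0.5 -0.1 -0.6] 71.8605610427222
jaw -16.6 [ 0.007 -0.    -1.   ] q [-0.06  0.45  1.84  0.    0.84  0.23]
```

View pics/c11.png

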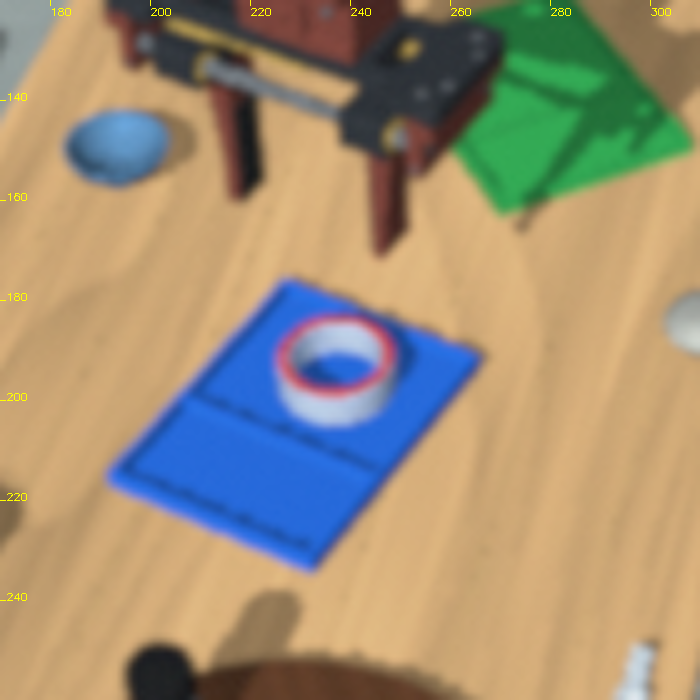

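>>> servo_tool(moves="-0.02 0.05 0.01 0 0 3;-0.05 0.11 0.01 0 0 6;-0.08 0.17 0.01 0 0 9;-0.11 0.23 0.01 0 0 9;-0.14 0.29 0.01 0 0 9;-0.147 0.317 0.01 0 0 9;-0.147 0.317 0.01 0 0 9;-0.147 0.317 0.01 0 0 9", hand=0)

```text
t: 10.7
ee_pos: [411.6, 292.1, 155.3]
orientation: [-1.146, 1.306, -1.306]
ft_force: [0.3, 0.0, -0.3]
width: 87.6
```

>>> servo_tool(moves="0 0 -0.03 0 0 0;0 0 -0.05 0 0 0;0 0 -0.05 0 0 0;0 0 -0.05 0 0 0")

```text
t: 11.2
ee_pos: [412.8, 292.1, 106.5]
orientation: [-1.143, 1.307, -1.307]
ft_force: [-0.2, 0.3, 0.1]
width: 87.8
```

```bash
python3 snap.py 7
python3 - <<'E'
from h import *
s=np.load("side7.npz")
crop(s,190,200,310,340,5,"pics/c12.png")
E
```

```text
11.2 [412.8 292.1 106.5] [-0.2  0.3  0.1] 87.8136584811078
jaw -7.69 [ 0. -0. -1.] q [ 0.59  0.46  1.98 -0.    0.7   0.73]
```

View pics/c12.png

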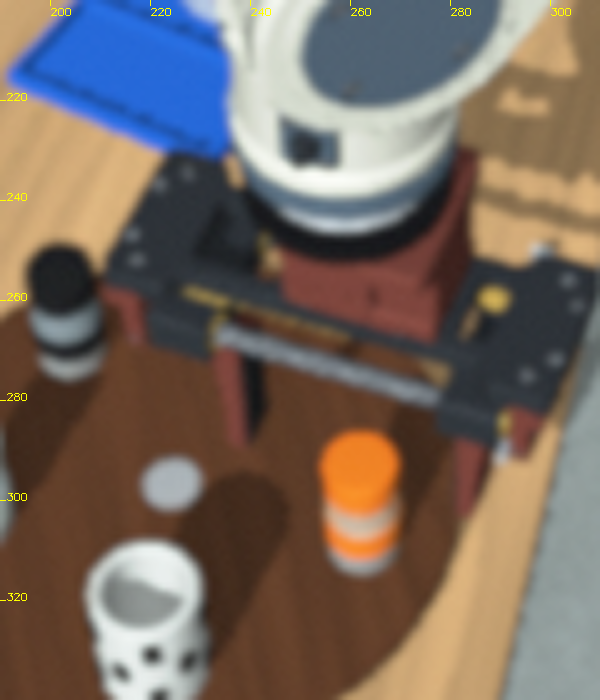

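>>> servo_tool(moves="0 0 -0.02 0 0 0;0 0 -0.04 0 0 0;0 0 -0.054 0 0 0;0 0 -0.054 0 0 0;0 0 -0.054 0 0 0")

```text
t: 11.92
ee_pos: [412.6, 293.1, 52.7]
orientation: [-1.143, 1.306, -1.306]
ft_force: [0.2, 0.8, -0.5]
width: 87.8
```

>>> servo_tool(moves="0 0 0 0 0 0;0 0 0 0 0 0;0 0 0 0 0 0;0 0 0 0 0 0;0 0 0 0 0 0;0 0 0 0 0 0;0 0 0 0 0 0;0 0 0 0 0 0", hand=210)

```text
t: 12.92
ee_pos: [412.1, 292.8, 52.1]
orientation: [-1.144, 1.306, -1.306]
ft_force: [-0.1, 0.3, -0.3]
width: 30.0
```

>>> servo_tool(moves="0 0 0.01 0 0 0;0 0 0.03 0 0 0;0 0 0.07 0 0 0;0 0 0.11 0 0 0;0 0 0.11 0 0 0;0 0 0.11 0 0 0")

```text
t: 13.68
ee_pos: [411.9, 292.6, 162.1]
orientation: [-1.144, 1.306, -1.306]
ft_force: [0.3, 0.2, -0.3]
width: 30.2
```

```bash
python3 snap.py 8
python3 - <<'E'
from h import *
s=np.load("side8.npz")
crop(s,190,170,310,310,5,"pics/c13.png")
E
```

```text
13.675 [411.9 292.6 162.1] [ 0.3  0.2 -0.3] 30.2393465758219
jaw -7.6 [-0. -0. -1.] q [ 0.59  0.37  1.95 -0.    0.83  0.73]
```

View pics/c13.png

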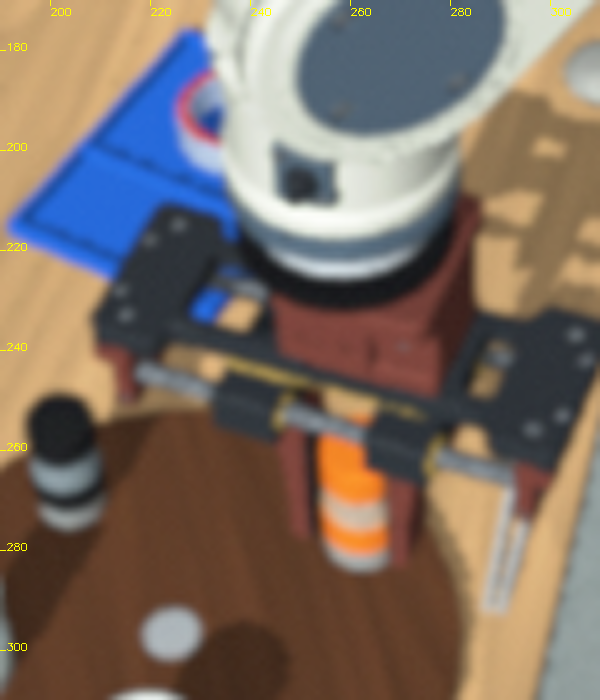

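>>> servo_tool(moves="0.02 -0.03 0 0 0 -3;0.05 -0.07 0 0 0 -6;0.085 -0.12 0 0 0 -9;0.12 -0.17 0 0 0 -9;0.15 -0.21 0 0 0 -9;0.17 -0.238 0 0 0 -9;0.17 -0.238 0 0 0 -9;0.17 -0.238 0 0 0 -9")

```text
t: 14.78
ee_pos: [581.0, 55.1, 160.9]
orientation: [-1.06, 1.422, -1.419]
ft_force: [-0.2, 0.6, 0.4]
width: 30.2
```

>>> servo_tool(moves="0 0 -0.04 0 0 0;0 0 -0.08 0 0 0;0 0 -0.1 0 0 0;0 0 -0.108 0 0 0;0 0 -0.108 0 0 0;0 0 -0.108 0 0 0")

```text
t: 15.52
ee_pos: [583.0, 55.0, 55.3]
orientation: [-1.056, 1.418, -1.42]
ft_force: [0.4, 0.7, -0.6]
width: 29.9
```

```bash
python3 snap.py 9
python3 - <<'E'
from h import *
s=np.load("side9.npz")
crop(s,170,120,310,260,5,"pics/c14.png")
E
```

```text
15.525 [583.   55.   55.3] [ 0.4  0.7 -0.6] 29.914169660926063
jaw -16.6 [ 0.002  0.    -1.   ] q [0.07 0.63 1.81 0.   0.7  0.36]
```

View pics/c14.png

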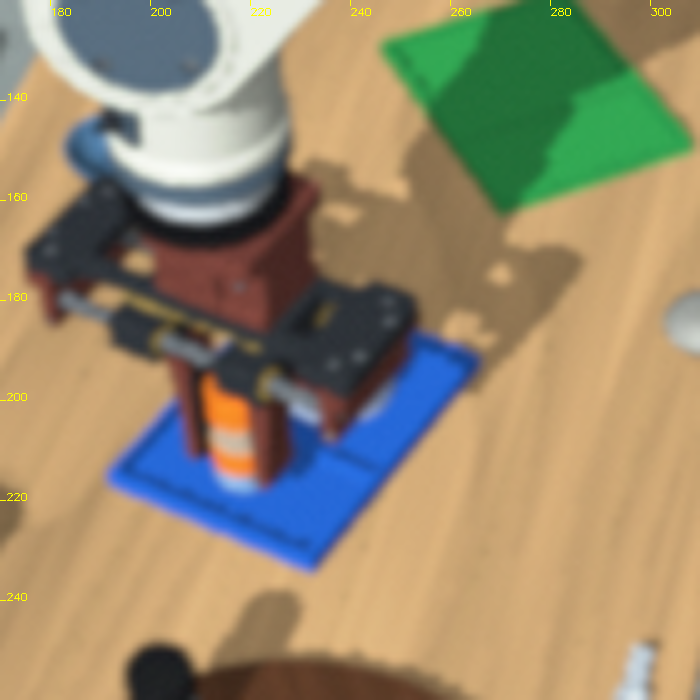

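```bash
cat > ov.py <<'E'
from h import *
def ov(npz,x0,y0,x1,y1,sc,name,trays,circs,cam=None):
    s=np.load(npz); crop(s,x0,y0,x1,y1,sc,name); im=cv2.imread(name)
    P=lambda X:[int((w2p(s,X)[0]-x0+.5)*sc),int((w2p(s,X)[1]-y0+.5)*sc)]
    for cx,cy,th in trays:
        a=np.radians(th); yd=np.array([np.cos(a),np.sin(a)]); xd=np.array([yd[1],-yd[0]])
        def box(hx,y0_,y1_,z,c): cv2.polylines(im,[np.array([P([*(np.array([cx,cy])+i*xd+k*yd),z]) for i,k in((-hx,y0_),(hx,y0_),(hx,y1_),(-hx,y1_))])],True,c,1)
        box(60,-80,80,20,(0,255,255)); box(56,-76,16,20,(255,255,255)); box(56,20,76,20,(255,255,255))
    for x,y,r,z in circs:
        cv2.polylines(im,[np.array([P([x+r*np.cos(t),y+r*np.sin(t),z]) for t in np.linspace(0,6.28,40)])],True,(0,255,0),1)
    cv2.imwrite(name,im)
E
python3 - <<'E'
from ov import *
ov("side9.npz",170,120,310,260,5,"pics/c15.png",[(568.5,8.5,73.4),(508.5,-264,129.2)],[(583,55,15,13),(583,55,15,25)])
E
```

```text
(no output)
```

View pics/c15.png

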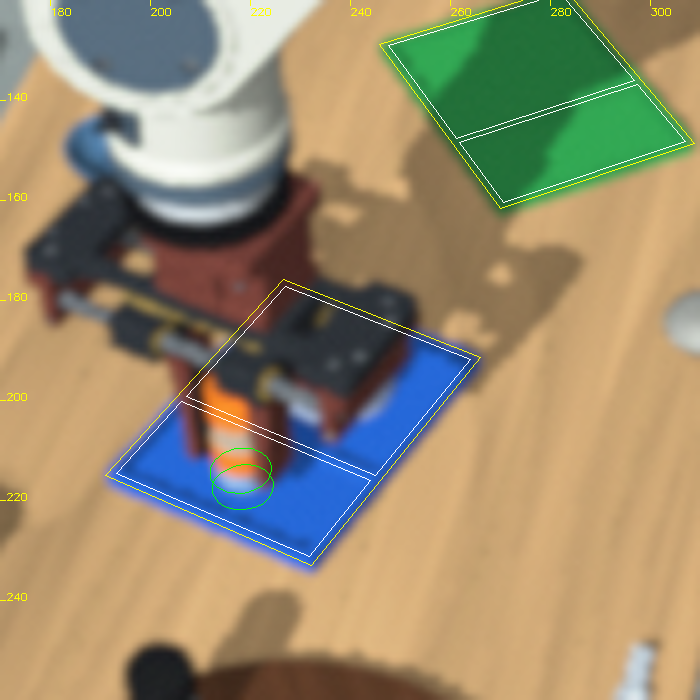

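>>> servo_tool(moves="0 0 -0.005 0 0 0;0 0 -0.01 0 0 0;0 0 -0.0115 0 0 0;0 0 -0.0125 0 0 0;0 0 -0.0125 0 0 0")

```text
t: 16.25
ee_pos: [582.2, 54.8, 43.0]
orientation: [-1.058, 1.42, -1.419]
ft_force: [-5.3, -0.6, 17.2]
width: 30.0
```

>>> servo_tool(moves="0 0 0.001 0 0 0;0 0 0.001 0 0 0;0 0 0.001 0 0 0;0 0 0.001 0 0 0;0 0 0.001 0 0 0", hand=60)

```text
t: 16.88
ee_pos: [582.1, 54.8, 42.5]
orientation: [-1.058, 1.42, -1.419]
ft_force: [-0.3, -0.4, -0.2]
width: 67.0
```

>>> servo_tool(moves="0 0 0.02 0 0 0;0 0 0.06 0 0 0;0 0 0.11 0 0 0;0 0 0.13 0 0 0;0 0 0.13 0 0 0")

```text
t: 17.5
ee_pos: [583.5, 54.9, 175.7]
orientation: [-1.053, 1.416, -1.421]
ft_force: [0.1, 0.3, -0.5]
width: 67.0
```

```bash
python3 snap.py 10
python3 - <<'E'
from ov import *
ov("side10.npz",170,120,310,260,5,"pics/c16.png",[],[])
E
```

```text
17.5 [583.5  54.9 175.7] [ 0.1  0.3 -0.5] 66.98421451507312
jaw -16.6 [ 0.005  0.    -1.   ] q [0.07 0.45 1.77 0.   0.92 0.36]
```

View pics/c16.png

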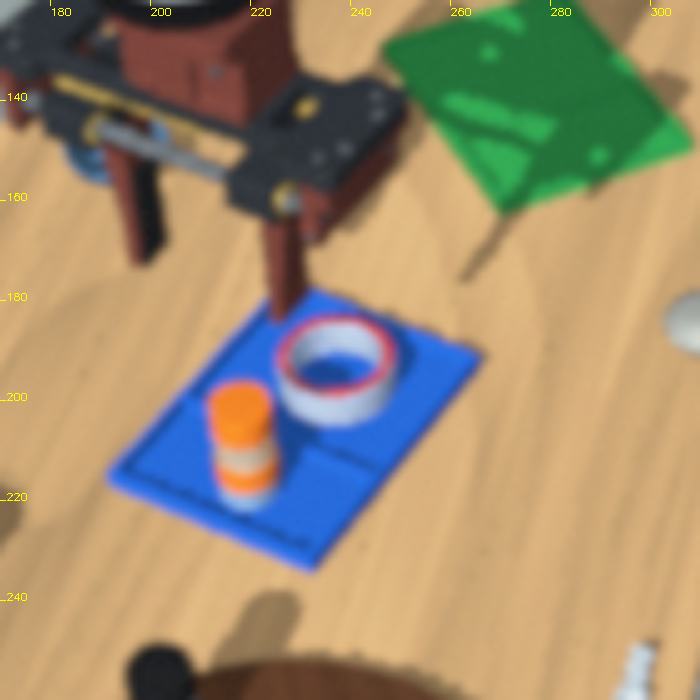

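>>> servo_tool(moves="-0.015 0.05 0 0 0 -10;-0.034 0.1 0 0 0 -20;-0.05 0.15 0 0 0 -30;-0.07 0.21 0 0 0 -41;-0.09 0.27 0 0 0 -51;-0.102 0.311 0 0 0 -61.4;-0.102 0.311 -0.02 0 0 -61.4;-0.102 0.311 -0.05 0 0 -61.4", hand=0)

```text
t: 18.6
ee_pos: [479.4, 366.6, 121.3]
orientation: [-0.224, 2.11, -2.111]
ft_force: [-0.2, -1.3, 0.0]
width: 87.7
```

>>> servo_tool(moves="0 0 -0.015 0 0 0;0 0 -0.015 0 0 0;0 0 -0.015 0 0 0")

```text
t: 18.98
ee_pos: [480.7, 365.9, 108.1]
orientation: [-0.221, 2.111, -2.111]
ft_force: [0.4, -0.1, 0.6]
width: 87.8
```

```bash
python3 snap.py 11
python3 - <<'E'
from ov import *
ov("side11.npz",170,220,310,360,5,"pics/c17.png",[],[(481,366,22,80),(481,366,22,22)])
E
```

```text
18.975 [480.7 365.9 108.1] [ 0.4 -0.1  0.6] 87.83220510558469
jaw -78.02 [ 0.  0. -1.] q [ 0.63  0.57  1.76 -0.    0.82  1.99]
```

View pics/c17.png

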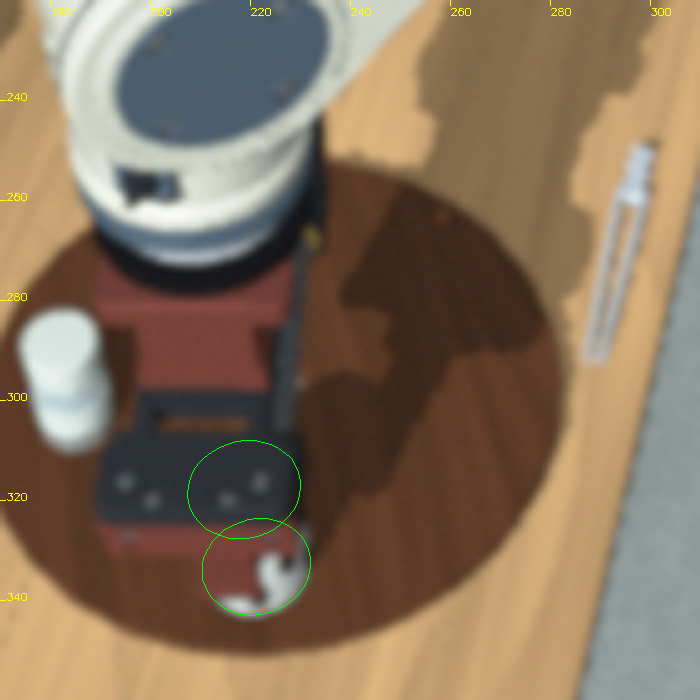

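>>> servo_tool(moves="0 0 -0.015 0 0 0;0 0 -0.03 0 0 0;0 0 -0.045 0 0 0;0 0 -0.056 0 0 0;0 0 -0.056 0 0 0;0 0 -0.056 0 0 0")

```text
t: 19.82
ee_pos: [480.3, 366.0, 51.8]
orientation: [-0.222, 2.111, -2.111]
ft_force: [-0.6, 0.4, 0.4]
width: 88.3
```

>>> servo_tool(moves="0 0 0 0 0 0;0 0 0 0 0 0;0 0 0 0 0 0;0 0 0 0 0 0;0 0 0 0 0 0;0 0 0 0 0 0;0 0 0 0 0 0;0 0 0 0 0 0", hand=180)

```text
t: 20.82
ee_pos: [480.2, 365.8, 51.8]
orientation: [-0.222, 2.111, -2.111]
ft_force: [-0.3, -1.7, 2.0]
width: 44.1
```

>>> servo_tool(moves="0 0 0.005 0 0 0;0 0 0.02 0 0 0;0 0 0.05 0 0 0;0 0 0.09 0 0 0;0 0 0.12 0 0 0;0 0 0.12 0 0 0;0 0 0.12 0 0 0")

```text
t: 21.7
ee_pos: [479.7, 365.5, 171.2]
orientation: [-0.222, 2.111, -2.112]
ft_force: [0.3, 0.4, -1.7]
width: 44.2
```

```bash
python3 snap.py 12
python3 - <<'E'
from ov import *
ov("side12.npz",150,200,310,340,5,"pics/c18.png",[],[])
E
```

```text
21.7 [479.7 365.5 171.2] [ 0.3  0.4 -1.7] 44.16349366946727
jaw -78.0 [-0.001 -0.    -1.   ] q [0.63 0.48 1.73 0.   0.94 1.99]
```

View pics/c18.png

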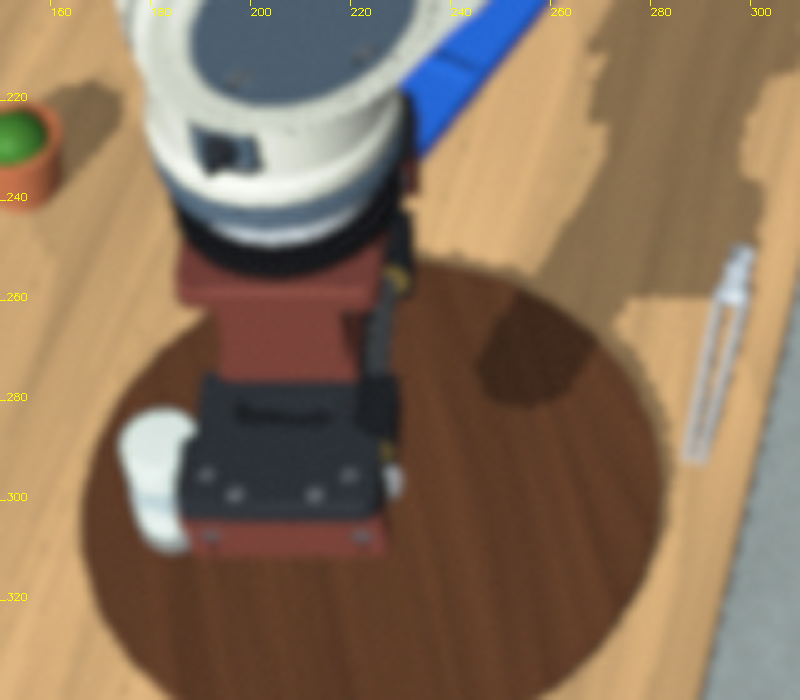

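>>> servo_tool(moves="0.002 -0.03 0 0 0 0;0.006 -0.08 0 0 0 0;0.01 -0.14 0 0 0 0;0.015 -0.2 0 0 0 0;0.02 -0.26 0 0 0 0;0.025 -0.32 0 0 0 0;0.028 -0.36 0 0 0 0;0.03 -0.38 0 0 0 0")

```text
t: 22.8
ee_pos: [509.4, -16.3, 170.5]
orientation: [-0.222, 2.114, -2.113]
ft_force: [-0.3, 0.4, -1.0]
width: 43.7
```

>>> servo_tool(moves="0.004 -0.05 0 0 0 0;0.008 -0.1 0 0 0 0;0.012 -0.16 0 0 0 0;0.014 -0.21 0 0 0 0;0.0165 -0.25 0 0 0 0;0.0175 -0.272 -0.02 0 0 0;0.0175 -0.272 -0.06 0 0 0;0.0175 -0.272 -0.1 0 0 0")

```text
t: 23.8
ee_pos: [526.9, -286.4, 69.4]
orientation: [-0.222, 2.113, -2.111]
ft_force: [1.1, -0.2, -0.8]
width: 43.9
```

>>> servo_tool(moves="0 0 0 0 0 0;0 0 0 0 0 0")

```text
t: 24.05
ee_pos: [528.0, -286.3, 72.0]
orientation: [-0.222, 2.111, -2.111]
ft_force: [0.4, -0.2, -0.3]
width: 43.8
```

```bash
python3 snap.py 13
python3 - <<'E'
from ov import *
ov("side13.npz",210,70,330,190,5,"pics/c19.png",[(508.5,-264,129.2)],[(527.5,-287,22,13)])
E
```

```text
24.05 [ 528.  -286.3   72. ] [ 0.4 -0.2 -0.3] 43.75249721968533
jaw -78.0 [-0.  0. -1.] q [-0.52  0.62  1.77  0.    0.75  0.84]
```

View pics/c19.png

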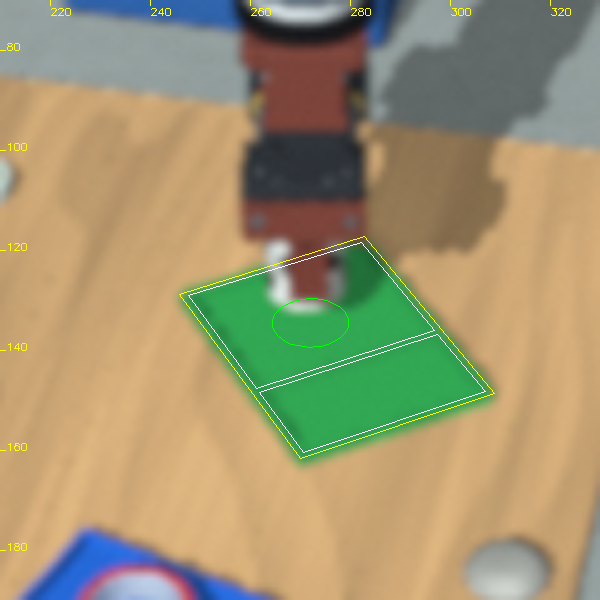

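>>> servo_tool(moves="0 0 -0.008 0 0 0;0 0 -0.015 0 0 0;0 0 -0.021 0 0 0;0 0 -0.025 0 0 0;0 0 -0.027 0 0 0;0 0 -0.027 0 0 0")

```text
t: 24.9
ee_pos: [527.6, -286.1, 44.5]
orientation: [-0.222, 2.111, -2.111]
ft_force: [0.1, 0.4, -0.5]
width: 44.1
```

>>> servo_tool(moves="0 0 -0.0005 0 0 0;0 0 -0.001 0 0 0;0 0 -0.0013 0 0 0;0 0 -0.0013 0 0 0")

```text
t: 25.4
ee_pos: [527.7, -286.2, 43.4]
orientation: [-0.222, 2.111, -2.111]
ft_force: [-0.3, 0.0, -2.1]
width: 43.9
```

>>> servo_tool(moves="0 0 -0.0003 0 0 0;0 0 -0.0006 0 0 0;0 0 -0.0008 0 0 0;0 0 -0.0008 0 0 0")

```text
t: 25.9
ee_pos: [527.7, -286.2, 42.7]
orientation: [-0.222, 2.111, -2.111]
ft_force: [-1.7, 1.2, 1.5]
width: 43.8
```

>>> servo_tool(moves="0 0 -0.0003 0 0 0;0 0 -0.0004 0 0 0;0 0 -0.0004 0 0 0")

```text
t: 26.28
ee_pos: [527.7, -286.1, 42.7]
orientation: [-0.222, 2.111, -2.111]
ft_force: [-2.3, 0.6, 6.1]
width: 43.8
```

Contact at 6 N; release.

>>> servo_tool(moves="0 0 0 0 0 0;0 0 0 0 0 0;0 0 0 0 0 0;0 0 0 0 0 0;0 0 0 0 0 0", hand=40)

```text
t: 26.9
ee_pos: [527.6, -286.2, 42.1]
orientation: [-0.222, 2.111, -2.111]
ft_force: [1.0, -0.6, -0.3]
width: 74.2
```

>>> servo_tool(moves="0 0 0.015 0 0 0;0 0 0.05 0 0 0;0 0 0.1 0 0 0;0 0 0.14 0 0 0;0 0 0.14 0 0 0")

```text
t: 27.52
ee_pos: [529.7, -287.3, 186.8]
orientation: [-0.215, 2.103, -2.113]
ft_force: [-0.5, -0.9, 0.2]
width: 74.0
```

```bash
python3 snap.py 14
python3 - <<'E'
from ov import *
ov("side14.npz",160,70,320,230,5,"pics/c20.png",[],[])
C=cloud(np.load("side0.npz"))
E
```

```text
27.525 [ 529.7 -287.3  186.8] [-0.5 -0.9  0.2] 73.95455694937806
jaw -78.0 [ 0.007 -0.004 -1.   ] q [-0.52  0.45  1.73 -0.    0.95  0.84]
```

View pics/c20.png

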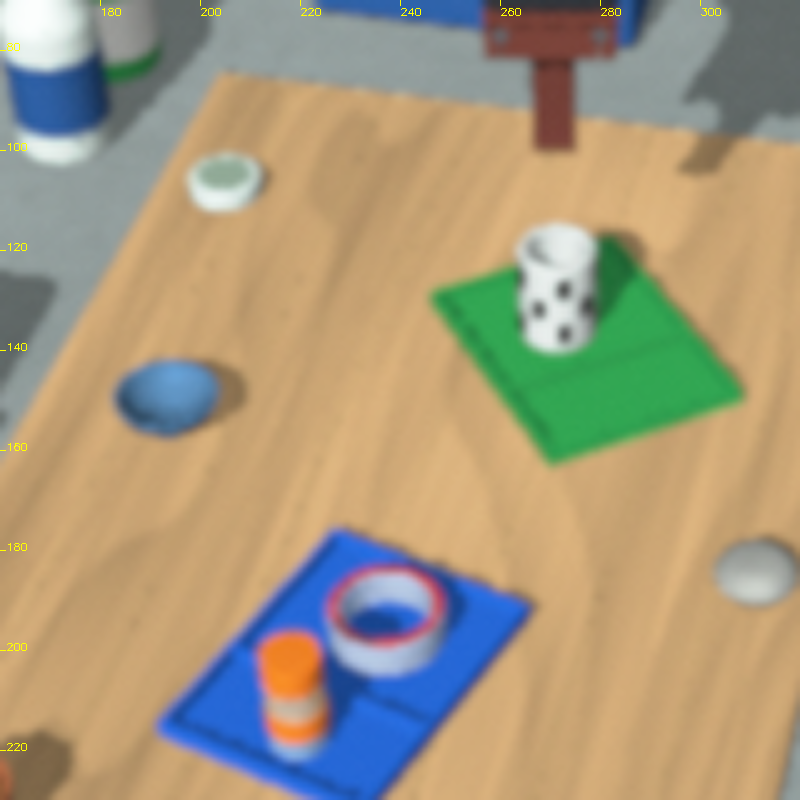

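>>> servo_tool(moves="0.005 0.05 0 0 0 10;0.01 0.1 0 0 0 20;0.015 0.16 0 0 0 30;0.02 0.22 0 0 0 40;0.02 0.27 0 0 0 50;0.02 0.31 0 0 0 52;0.02 0.33 0 0 0 52;0.02 0.33 0 0 0 52", hand=0)

```text
t: 28.62
ee_pos: [547.2, 44.4, 181.3]
orientation: [-0.962, 1.535, -1.534]
ft_force: [-0.4, -0.5, -0.3]
width: 87.7
```

>>> servo_tool(moves="0.005 0.05 0 0 0 10;0.01 0.1 0 0 0 20;0.015 0.16 0 0 0 30;0.02 0.22 0 0 0 40;0.026 0.25 0 0 0 50;0.026 0.273 0 0 0 52;0.026 0.273 -0.04 0 0 52;0.026 0.273 -0.075 0 0 52")

```text
t: 29.62
ee_pos: [573.9, 315.7, 106.2]
orientation: [-1.389, 0.872, -0.872]
ft_force: [0.4, 0.0, -0.2]
width: 87.9
```

>>> servo_tool(moves="0 0 0 0 0 0;0 0 0 0 0 0")

```text
t: 29.88
ee_pos: [574.5, 316.3, 108.2]
orientation: [-1.389, 0.87, -0.871]
ft_force: [-0.1, -0.6, 0.5]
width: 87.7
```

```bash
python3 snap.py 15
python3 - <<'E'
from ov import *
ov("side15.npz",150,200,290,340,5,"pics/c21.png",[],[(574,317.5,15,22),(574,317.5,15.3,82)])
E
```

```text
29.875 [574.5 316.3 108.2] [-0.1 -0.6  0.5] 87.67712245351119
jaw 25.86 [ 0.001  0.    -1.   ] q [ 0.49  0.63  1.63 -0.    0.88  0.03]
```

View pics/c21.png

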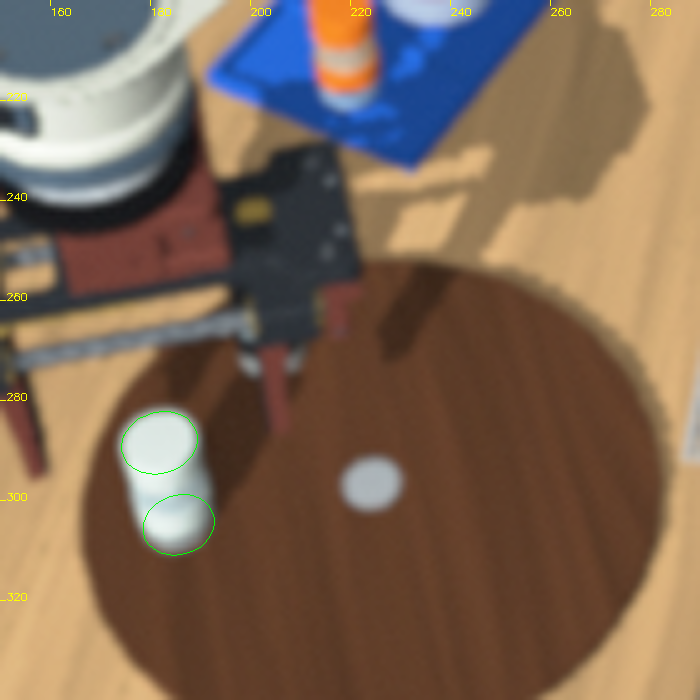

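>>> servo_tool(moves="0 0.001 -0.015 0 0 0;0 0.001 -0.03 0 0 0;0 0.001 -0.045 0 0 0;0 0.001 -0.055 0 0 0;0 0.001 -0.055 0 0 0;0 0.001 -0.055 0 0 0")

```text
t: 30.72
ee_pos: [573.9, 317.9, 52.3]
orientation: [-1.39, 0.869, -0.869]
ft_force: [-0.4, 0.3, 0.0]
width: 87.7
```

>>> servo_tool(moves="0 0 0 0 0 0;0 0 0 0 0 0;0 0 0 0 0 0;0 0 0 0 0 0;0 0 0 0 0 0;0 0 0 0 0 0;0 0 0 0 0 0;0 0 0 0 0 0", hand=210)

```text
t: 31.72
ee_pos: [573.7, 317.8, 52.1]
orientation: [-1.39, 0.869, -0.869]
ft_force: [-0.4, 1.2, -0.1]
width: 30.1
```

>>> servo_tool(moves="0 0 0.01 0 0 0;0 0 0.04 0 0 0;0 0 0.08 0 0 0;0 0 0.12 0 0 0;0 0 0.12 0 0 0;0 0 0.12 0 0 0")

```text
t: 32.48
ee_pos: [573.3, 317.6, 172.0]
orientation: [-1.391, 0.869, -0.869]
ft_force: [0.3, 0.2, -0.9]
width: 29.8
```

>>> servo_tool(moves="-0.005 -0.03 0 0 0 3;-0.014 -0.08 0 0 0 7;-0.025 -0.14 0 0 0 10;-0.035 -0.2 0 0 0 13.2;-0.046 -0.26 0 0 0 13.2;-0.053 -0.3 0 0 0 13.2;-0.053 -0.3 0 0 0 13.2;-0.053 -0.3 0 0 0 13.2")

```text
t: 33.48
ee_pos: [520.3, 18.1, 171.3]
orientation: [-1.458, 0.694, -0.691]
ft_force: [-0.4, 0.0, -1.1]
width: 29.9
```

>>> servo_tool(moves="-0.009 -0.05 0 0 0 0;-0.018 -0.1 0 0 0 0;-0.027 -0.15 0 0 0 0;-0.036 -0.2 0 0 0 0;-0.043 -0.2445 0 0 0 0;-0.043 -0.2445 -0.03 0 0 0;-0.043 -0.2445 -0.08 0 0 0;-0.043 -0.2445 -0.1 0 0 0")

```text
t: 34.48
ee_pos: [477.0, -224.8, 69.3]
orientation: [-1.458, 0.694, -0.688]
ft_force: [0.1, -0.3, -0.5]
width: 30.2
```

>>> servo_tool(moves="0 0 0 0 0 0;0 0 0 0 0 0")

```text
t: 34.72
ee_pos: [478.6, -226.2, 72.7]
orientation: [-1.458, 0.691, -0.692]
ft_force: [0.5, -0.3, 0.2]
width: 29.9
```

```bash
python3 snap.py 16
python3 - <<'E'
from ov import *
ov("side16.npz",210,70,330,190,5,"pics/c22.png",[(508.5,-264,129.2)],[(478.2,-226.8,15,13)])
E
```

```text
34.725 [ 478.6 -226.2   72.7] [ 0.5 -0.3  0.2] 29.905459759500108
jaw 39.27 [ 0.001 -0.    -1.   ] q [-0.46  0.55  1.93  0.    0.66 -1.15]
```

View pics/c22.png

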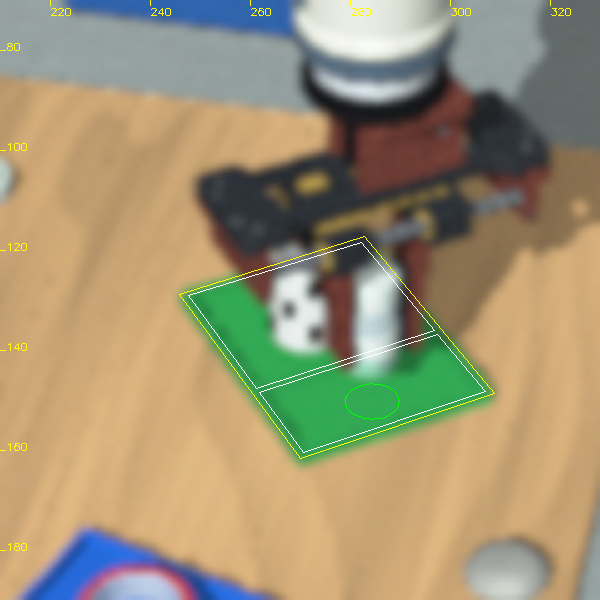

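>>> servo_tool(moves="0 0 -0.008 0 0 0;0 0 -0.016 0 0 0;0 0 -0.023 0 0 0;0 0 -0.027 0 0 0;0 0 -0.028 0 0 0;0 0 -0.0285 0 0 0;0 0 -0.0285 0 0 0")

```text
t: 35.7
ee_pos: [477.8, -226.7, 43.8]
orientation: [-1.458, 0.692, -0.692]
ft_force: [-0.5, 0.6, -0.1]
width: 29.5
```

>>> servo_tool(moves="0 0 -0.0005 0 0 0;0 0 -0.001 0 0 0;0 0 -0.001 0 0 0")

```text
t: 36.08
ee_pos: [477.8, -226.7, 43.0]
orientation: [-1.458, 0.692, -0.693]
ft_force: [-1.2, 0.6, 3.9]
width: 29.9
```

>>> servo_tool(moves="0 0 0 0 0 0;0 0 0 0 0 0;0 0 0 0 0 0;0 0 0 0 0 0;0 0 0 0 0 0", hand=60)

```text
t: 36.7
ee_pos: [477.7, -226.7, 42.6]
orientation: [-1.458, 0.692, -0.692]
ft_force: [-0.1, 1.2, -0.5]
width: 66.7
```

>>> servo_tool(moves="0 0 0.015 0 0 0;0 0 0.05 0 0 0;0 0 0.1 0 0 0;0 0 0.15 0 0 0;0 0 0.2 0 0 0;0 0 0.2 0 0 0")

```text
t: 37.45
ee_pos: [479.8, -227.7, 247.8]
orientation: [-1.458, 0.685, -0.7]
ft_force: [-0.4, -0.3, 0.2]
width: 67.1
```

>>> servo_tool(moves="-0.05 -0.05 0 0 0 0;-0.1 -0.1 0 0 0 0;-0.15 -0.15 0 0 0 0;-0.18 -0.2 0 0 0 0;-0.2 -0.26 0 0 0 0;-0.22 -0.32 0 0 0 0;-0.22 -0.32 0 0 0 0;-0.22 -0.32 0 0 0 0")

```text
t: 38.45
ee_pos: [257.0, -546.6, 241.8]
orientation: [-1.456, 0.694, -0.692]
ft_force: [-0.3, 0.8, -0.5]
width: 67.2
```

```bash
python3 snap.py 17
python3 - <<'E'
from ov import *
ov("side17.npz",160,70,320,230,5,"pics/c23.png",[],[])
E
```

```text
38.45 [ 257.  -546.6  241.8] [-0.3  0.8 -0.5] 67.15232501085039
jaw 39.1 [-0.     0.002 -1.   ] q [-1.15  0.39  1.68  0.    1.07 -1.83]
```

View pics/c23.png

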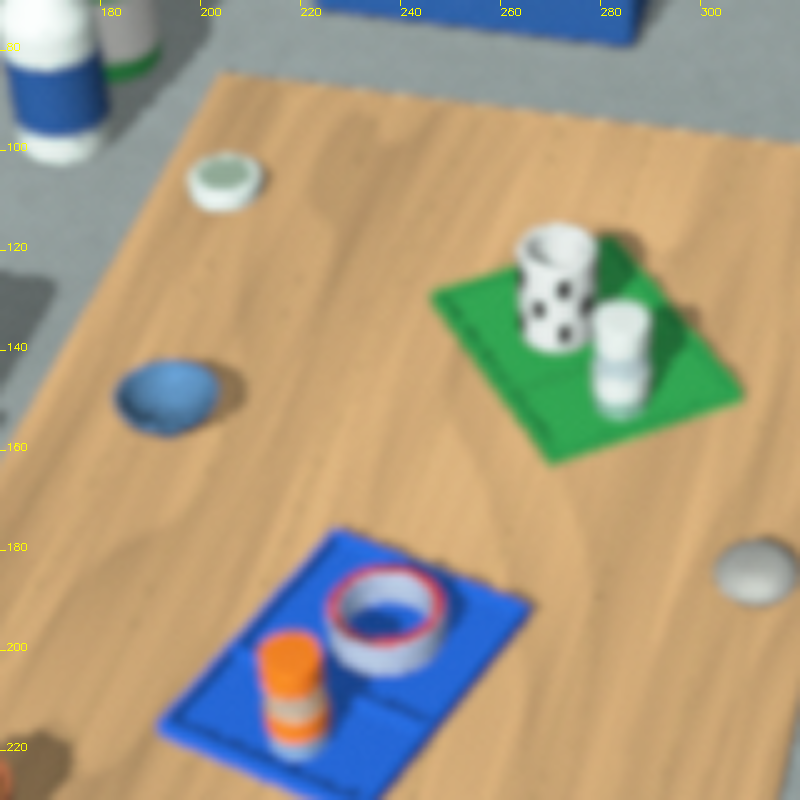

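View pics/top17.png

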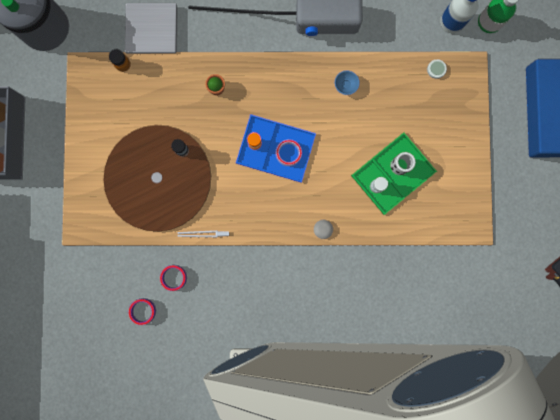

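View pics/side17.png

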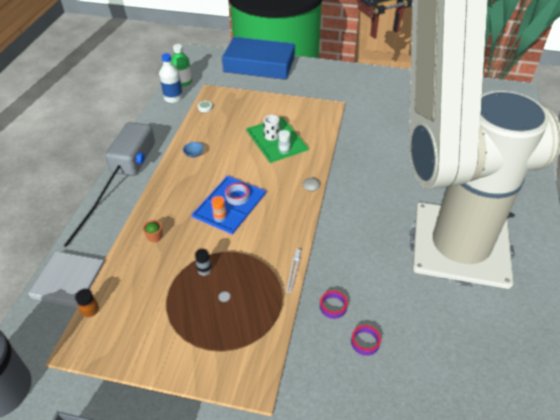

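```bash
python3 -c "
from workcell import ctrl
print(ctrl.close_job())"
```

```text
the job is handed in; nothing more can be done
None
```

Both kits are made up and the job is handed in at about 38.5 s, with the arm parked clear of everything.

- **Blue tray:** the ring lies flat in the wide compartment and the orange-capped vial stands in the narrow one.
- **Green tray:** the ceramic hide stands upright in the wide compartment and the white-capped vial in the narrow one. The hide was lowered in sub-millimetre steps and released at about 6 N of contact.
- **Order:** ring, orange vial, hide, white vial, as the task lists them.

**Last checks:**
- The final top and side pictures show all four pieces upright or flat, inside their compartments and clear of the walls.
- The black-capped vial, the tweezers and the purple look-alike rings are where they started.
- The highest force I read was about 17 N, when the orange vial touched the tray floor.

**A disagreement:** the two cameras differed by up to 10 mm on positions. I relied mostly on the side camera because its view of the fingers matched the robot's own position readings. The placings agreed with it.

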